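# Put the packing tools back on their own rests

### The arm

A 6-joint arm with a two-finger parallel gripper is mounted at the origin on the work surface. World frame = base frame: x ahead of the robot, y to its left, z up, the work surface at z = 0. Lengths are in m, angles in rad, forces in N, time in s.
With the tool pointing down it reaches from about 0.425 to 1.125 m from the base axis. Payload 14.9 kg.
Tool frame: the origin (TCP) lies between the finger pads; the fingertips stand 8 mm ahead of it and the grasp point (between the pads) lies 11 mm behind it; z points along the fingers, y is the line along which they close (so a half turn about z gives the same grasp; the last joint's range is limited). The gripper opens to 91 mm and grips with 3 to 60 N. Pads are 32 mm wide; open, the fingers measure 118 mm over their backs; the gripper's body (76 mm by 178 mm) begins 60 mm behind the grasp point.
Start: joints at [-1.374, 0.379, 1.734, -0, 1.028, -0.033], TCP at [0.159, -0.682, 0.222] pointing down, gripper open.
Joint ranges: [-2.77, 2.77], [-0.74, 2.19], [0, 2.66], [-1.06, 4.2], [0.31, 2.87], [-3.08, 3.08]. Speed limits (rad/s): [1.89, 1.89, 2.39, 3.14, 3.14, 3.14].

### API

Orientations are given as a 3x3 rotation matrix whose columns are the frame's x, y, z axes.
In Python, from cell import arm gives the robot as it stands.
- The arm moves only by the shell command python3 drive.py, which reads ROWS from standard input. ROWS is a JSON object with one list for each field, all of the same length, 1 to 8, a row being the entries at one place: aperture (the finger opening in m), dx, dy, dz (the shift in units of 25 mm), wx, wy, wz (a rotation vector in rad); each row shifts and turns the commanded pose from where the row before left it, along the tool's axes as they then stand; what a row does not reach is not made up. A row lasts 1/12 s, in which the tool goes at most 0.0417 m and 0.125 rad, less where a joint would pass 70% of its speed; a pose out of reach is approached as far as the arm can. The fingers move at their own pace and stop on an object; the grip force is fixed at half the most. Time passes only in rows, so rows that do not move let the fingers close. It prints the time, the measured TCP pose, the force, the opening and the grip force at its end. Input that does not fit is refused with a message, and nothing moves.
- arm.get_state(): the state, without advancing time (a new reading comes with each control period).
- arm.read_camera(name): name is "scene" or "top" or "wrist"; returns a dict with "color" (400x640x3 uint8, blue, green, red), "fx", "fy", "cx", "cy" (pixels), "dist" ([k1, k2, p1, p2, k3] as OpenCV has them; the pictures are not rectified), "pose" (4x4, takes a point from camera to world coordinates); the wrist camera has in their place "T_tool_cam" (4x4, takes a point from camera to tool coordinates, whose origin is the TCP and whose axes are the flange's). Camera axes: x right, y down, z forward; pixel columns grow to the right and rows downward; lengths in m; the calibration is good to about 2 mm. A picture is of the moment at which its call begins: read the wrist's pose just before it. There is no depth.
- arm.close_job(): hands the job in; it is judged then, once.
The state is a dict: "time": time; "joints": joint angles; "qvel": joint speeds; "joint_torque": joint torques, N m; "ee_pos": TCP position; "tcp_rot": TCP orientation; "wrist_force": force on the tool from outside, world axes, zero at the start; "wrist_torque": the same for the moment, N m; "opening": finger opening in m; "grip_force": force on a finger pad.
Only numpy, scipy, OpenCV 4.12 (cv2) and the standard library are available. Lean on these libraries where they do the work, as an engineer would, in place of code of your own. Each camera call takes 0.05 s, during which the arm holds its last target. There are 200 camera calls.

### The job

The four packing tools have been left on each other's rubber rests: swap them round so that each stands in the middle of the rest shaped like its own footprint (tape roll on the big disc, bottle on the small disc, carton of staples on the square, hand stamp on the oblong), with the carton and the stamp lined up with their rests. The bare sheet of cardboard is a free spot for parking a tool on the way. Keep the tools upright, and leave the marker cup standing where it is.

Things in the scene. Friction and masses are not known exactly. Their poses are not given: they have to be found in the camera images.
- tape: roll of brown packing tape standing flat with its hole upward, 64 mm outside diameter, hole 38 mm, 48 mm high; origin at the centre of its underside, z up; 80 to 155 g. Belongs on big_disc. At the start each of the four tools stands upright, roughly central, on a rest that is not its own; which is on which varies (two swapped pairs, or a ring of four)
- carton: square closed cardboard carton of staples with a white paper strip across its top, 60 x 60 mm, 50 mm high; origin at the centre of its underside, x and y along its sides, z up; 140 to 280 g. Belongs on square_rest, its sides parallel to the rest's sides (any quarter turn)
- bottle: small white plastic ink bottle, 40 mm diameter up to 50 mm height, then a shoulder and a black cap 24 mm in diameter, 75 mm high in all; origin at the centre of its underside, z up; 70 to 140 g. Belongs on small_disc
- stamp: wooden hand stamp: base 90 x 40 mm, 25 mm high, on it a dark wooden bar handle 60 mm long, 22 mm wide, from 25 to 65 mm height, to be gripped across its width; origin at the centre of the underside, x along the length of base and handle, y across, z up; 85 to 170 g. Belongs on long_rest, lengthwise along it (either way round)
- big_disc: round flat rest of black rubber, 8 mm thick, fixed to the table; origin at the centre of its underside, z up; 124 mm diameter
- small_disc: round flat rest of black rubber, 8 mm thick, fixed to the table; origin at the centre of its underside, z up; 84 mm diameter
- square_rest: square flat rest of black rubber, 8 mm thick, fixed to the table; origin at the centre of its underside, z up, x and y along its sides; 100 x 100 mm
- long_rest: oblong flat rest of black rubber, 8 mm thick, fixed to the table; origin at the centre of its underside, z up, x along its length, y across; 140 x 75 mm
- free_sheet: bare square sheet of brown cardboard, 130 x 130 mm, 8 mm thick, with a fold line across the middle, fixed to the table; empty at the start; origin at the centre of its underside, x and y along its sides, z up
- marker_cup: steel cup, 72 mm diameter, 90 mm high, with three markers sticking out to 135 mm, standing loose at the far right of the work area, at least 130 mm from the centre of any rest; origin at the centre of its underside, z up. Other clutter near the rests is under 25 mm high; taller equipment stands beyond x = 0.73 m or y = 0.45 m

How it is judged:
At the end, for the whole second after the job is handed in: Tape on big disc, bottle on small disc, carton on square, stamp on oblong: each flat on its rest (4 mm), upright (0.1 rad), still (0.02 m/s), centre within 13 mm of the rest's centre; stamp and carton in line with their rests within 0.26 rad (stamp either way, carton any quarter turn) (horizontal distance between tape and big_disc below 0.013 m and z of tape in the frame of big_disc between 0.005 and 0.012 m and angle between each of tape, carton, bottle, stamp's own z axis and vertical below 0.1 rad and linear speed of each of tape, carton, bottle, stamp below 0.02 m/s and horizontal distance between carton and square_rest below 0.013 m and z of carton in the frame of square_rest between 0.005 and 0.012 m and horizontal distance between bottle and small_disc below 0.013 m and z of bottle in the frame of small_disc between 0.005 and 0.012 m and horizontal distance between stamp and long_rest below 0.013 m and z of stamp in the frame of long_rest between 0.005 and 0.012 m and angle between the x axis of stamp and the x axis of long_rest, either way round below 0.26 rad and (angle between the x axis of carton and the x axis of square_rest, either way round below 0.26 rad or angle between the x axis of carton and the y axis of square_rest, either way round below 0.26 rad)); the robot touches nothing.
It fails at once if the tape is tipped over (angle between tape's own z axis and vertical above 0.6 rad).
It fails at once if the carton is tipped over (angle between carton's own z axis and vertical above 0.6 rad).
It fails at once if the bottle is tipped over (angle between bottle's own z axis and vertical above 0.6 rad).
It fails at once if the stamp is tipped over (angle between stamp's own z axis and vertical above 0.6 rad).
It fails at once if the marker cup is pushed away or knocked over (distance of marker_cup from where it was at the start of the episode above 0.025 m or angle between marker_cup's own z axis and vertical above 0.4 rad).
It also fails if it takes over 144 s, if anything falls off the work surface, if the arm or the gripper's body presses on something with over 40 N, if the wrist force passes 120 N, or if a joint passes its speed limit or range.

## Working session

There is one attempt and no reset: what is moved stays moved. The work goes in short steps, Python scripts to look and compute and a shell command to move; the robot and the scene stay as the last step left them, time stands still between calls to the robot, and variables do not carry over. Pictures are saved under pics/ and viewed, at most 14 in all, crops included, and the job is handed in when it is done.

```bash
ls; mkdir -p pics
python3 - <<'E'
from cell import arm
import cv2
for n in("top","scene"):
    d=arm.read_camera(n); cv2.imwrite(f"pics/{n}0.png",d["color"]); print(n,d["fx"],d["fy"],d["cx"],d["cy"],d["dist"],d["pose"])
s=arm.get_state(); print(s["time"],s["ee_pos"],s["tcp_rot"],s["opening"])
E
```

```text
cell.py
drive.py
pics
top 439.3015916988059 439.3015916988059 320.4566394918402 198.38807709913263 [-0.06393281  0.          0.          0.          0.        ] [[ 6.83150161e-03 -9.92716215e-01  1.20282360e-01  4.22371708e-01]
 [-9.99976636e-01 -6.81091453e-03  5.82269120e-04 -5.88776365e-02]
 [ 2.41204878e-04 -1.20283528e-01 -9.92739550e-01  1.13432936e+00]
 [ 0.00000000e+00  0.00000000e+00  0.00000000e+00  1.00000000e+00]]
scene 518.0127088554766 518.0127088554766 310.2202702624836 197.194413650356 [-0.02891996  0.          0.          0.          0.        ] [[-0.05855857  0.54373576 -0.83721104  1.61606878]
 [ 0.99818121  0.04392512 -0.04128995  0.01988498]
 [ 0.01432377 -0.83810621 -0.54531901  0.72914647]
 [ 0.          0.          0.          1.        ]]
0.1 [ 0.15935887 -0.68125176  0.22134673] [[ 9.73715241e-01  2.27768690e-01 -2.30904842e-04]
 [ 2.27768807e-01 -9.73714762e-01  9.65495931e-04]
 [-4.92570998e-06 -9.92711024e-04 -9.99999507e-01]] 0.09118197708343476
```

View pics/top0.png

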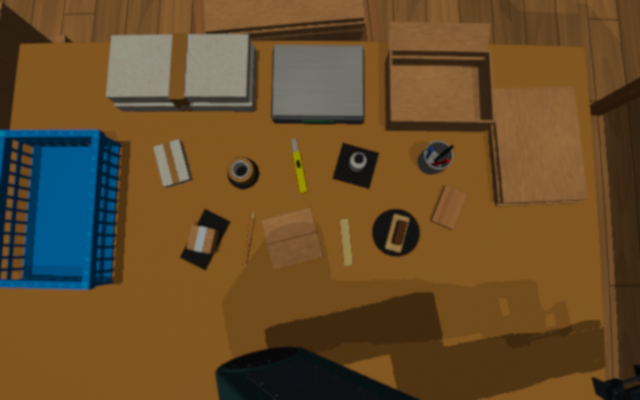

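View pics/scene0.png

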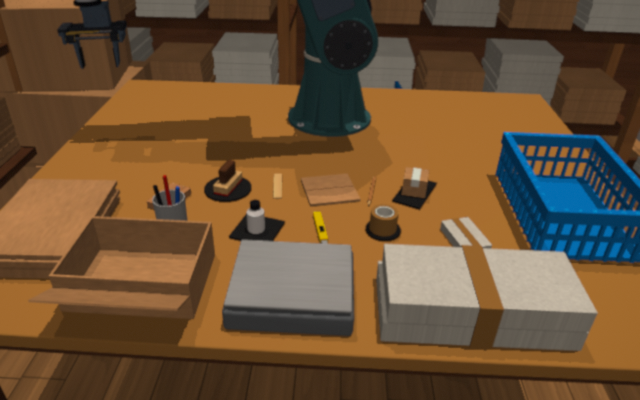

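The pictures show a ring of four. In the top view:
- The tape is on the small disc (242,172).
- The bottle is on the square (357,165).
- The stamp is on the big disc (396,232).
- The carton is on the oblong (205,239).
- The free sheet is at (292,238) and the marker cup at (435,157).

Next I'll measure the rests and tools from enlarged crops.

```bash
cat > h.py <<'E'
import numpy as np, cv2
from cell import arm
def cam(n):
    if n=="wrist":
        s=arm.get_state(); d=arm.read_camera(n); T=np.eye(4); T[:3,:3]=s["tcp_rot"]; T[:3,3]=s["ee_pos"]; d["pose"]=T@d["T_tool_cam"]
    else: d=arm.read_camera(n)
    d["K"]=np.array([[d["fx"],0,d["cx"]],[0,d["fy"],d["cy"]],[0,0,1]]); d["dist"]=np.array(d["dist"]); return d
def rays(d,px):
    u=cv2.undistortPoints(np.float64(px).reshape(-1,1,2),d["K"],d["dist"]).reshape(-1,2)
    return np.c_[u,np.ones(len(u))]@d["pose"][:3,:3].T
def at(d,px,z):
    r=rays(d,px); c=d["pose"][:3,3]; return c+r*((z-c[2])/r[:,2])[:,None]
def tri(obs):  # [(d,px)] -> point, residual
    A=np.zeros((3,3));b=np.zeros(3)
    for d,p in obs:
        r=rays(d,[p])[0]; r/=np.linalg.norm(r); M=np.eye(3)-np.outer(r,r); A+=M; b+=M@d["pose"][:3,3]
    return np.linalg.solve(A,b)
def proj(d,P):
    T=np.linalg.inv(d["pose"]); r=cv2.Rodrigues(T[:3,:3])[0]
    return cv2.projectPoints(np.float64(P).reshape(-1,3),r,T[:3,3],d["K"],d["dist"])[0].reshape(-1,2)
def save(d,n,box=None,s=1):
    im=d["color"]
    if box: x0,y0,x1,y1=box; im=im[y0:y1,x0:x1]
    cv2.imwrite(f"pics/{n}.png",cv2.resize(im,None,fx=s,fy=s,interpolation=cv2.INTER_CUBIC))
E
python3 - <<'E'
from h import *
d=cam("top"); e=cam("scene")
save(d,"top1",(150,130,470,280),2.5); save(e,"sc1",(140,150,460,250),2.5)
m=(d["color"].max(2)<45).astype(np.uint8); 
n,l,st,c=cv2.connectedComponentsWithStats(m)
for i in range(1,n):
    if st[i,4]>150 and c[i,1]<290 and 110<c[i,1]:
        pts=np.argwhere(l==i)[:,::-1]; w=at(d,pts,.008)[:,:2]
        h=cv2.convexHull(np.float32(w)); (cx,cy),sz,a=cv2.minAreaRect(h)
        print(c[i].round(),st[i,4],np.round([cx,cy,*sz],4),round(a,1),np.round(cv2.minEnclosingCircle(h)[0],4))
print(at(d,[(242,172),(356,160),(397,232),(205,239),(292,238),(435,157)],.008).round(3))
E
```

```text
[316. 121.] 256 [ 0.7644 -0.0502  0.233   0.0104] 89.5 [ 0.7692 -0.0503]
[355. 167.] 1013 [ 0.6466 -0.1489  0.0945  0.0947] 74.2 [ 0.6466 -0.1483]
[442. 152.] 188 [ 0.6833 -0.3784  0.0457  0.0479] 2.5 [ 0.6831 -0.3769]
[248. 179.] 195 [0.6126 0.1348 0.0467 0.077 ] 38.9 [0.6237 0.1435]
[214. 225.] 445 [0.4757 0.2262 0.0705 0.0819] 64.3 [0.4753 0.2267]
[395. 232.] 950 [ 0.473  -0.252   0.1153  0.1155] 44.9 [ 0.4729 -0.2512]
[197. 258.] 327 [0.4113 0.2578 0.0698 0.0428] 64.8 [0.4104 0.2566]
[[ 0.627  0.147  0.008]
 [ 0.661 -0.15   0.008]
 [ 0.473 -0.255  0.008]
 [ 0.452  0.237  0.008]
 [ 0.456  0.014  0.008]
 [ 0.67  -0.358  0.008]]
```

View pics/top1.png

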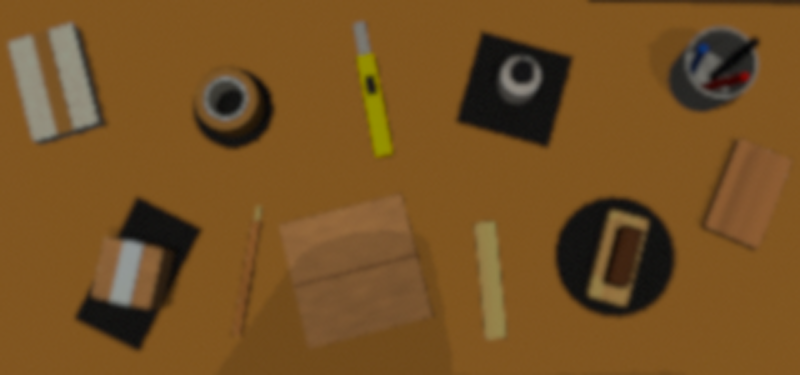

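View pics/sc1.png

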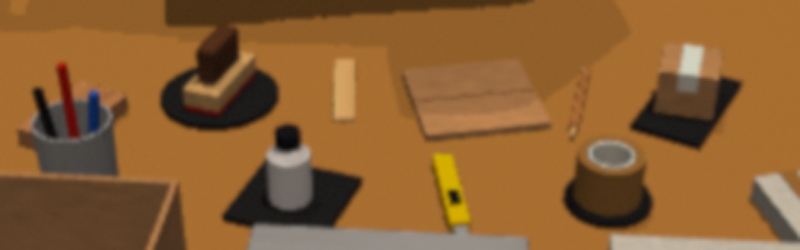

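The crops show these outlines in the top-view crop:
- Oblong corners at about (137,198), (201,230), (141,350), (77,318).
- Square corners at (484,32), (571,57), (548,146), (458,121).
- Big disc centred at (615,257), small disc at about (233,107).
- Stamp handle at (624,257), and the sheet centred at (355,271).

I'll move over the stamp and look with the wrist camera.

The manual's scale: shifts go in units of 25 mm. Converting my numbers, 0.027 m is 1.08, -0.024 m is -0.96.

```bash
echo '{"aperture":[0.091,0.091,0.091,0.091,0.091,0.091,0.091],"dx":[1.08,1.08,1.08,1.08,1.08,1.08,1.08],"dy":[-0.96,-0.96,-0.96,-0.96,-0.96,-0.96,-0.96],"dz":[-0.16,-0.16,-0.16,-0.16,-0.16,-0.16,-0.16],"wx":[0,0,0,0,0,0,0],"wy":[0,0,0,0,0,0,0],"wz":[0,0,0,0,0,0,0]}' | python3 drive.py
echo '{"aperture":[0.091,0.091,0.091,0.091,0.091,0.091,0.091],"dx":[1.08,1.08,1.08,1.08,1.08,1.08,0],"dy":[-0.96,-0.96,-0.96,-0.96,-0.96,-0.96,0],"dz":[-0.16,-0.16,-0.16,-0.16,-0.16,-0.16,0],"wx":[0,0,0,0,0,0,0],"wy":[0,0,0,0,0,0,0],"wz":[0,0,0,0,0,0,0]}' | python3 drive.py
python3 - <<'E'
from h import *
d=cam("wrist"); save(d,"w1",None,1.25); print(d["T_tool_cam"].round(3),d["fx"],d["dist"]); t=cam("top")
P=[[.473,-.252,.008],[.473,-.252,.073]]
print(proj(d,P))
c=lambda x,y:((x+.5)/2.5+149.5,(y+.5)/2.5+129.5)
Q=at(t,[c(137,198),c(201,230),c(141,350),c(77,318)],.008);print(Q.round(4),Q.mean(0))
q=at(t,[c(484,32),c(571,57),c(548,146),c(458,121)],.008);print(q.mean(0).round(4))
print(at(t,[c(615,257),c(233,107),c(355,271)],.008).round(4), at(t,[c(624,257)],.073))
E
```

```text
time: 0.78
ee_pos: [0.3058, -0.4734, 0.2501]
tcp_rot: [[0.974, 0.228, -0.0], [0.228, -0.974, 0.0], [-0.0, -0.0, -1.0]]
wrist_force: [0.2, -1.1, -0.1]
opening: 0.0909
grip_force: 0.0
time: 1.37
ee_pos: [0.4326, -0.2942, 0.2747]
tcp_rot: [[0.973, 0.231, 0.001], [0.231, -0.973, 0.0], [0.001, 0.0, -1.0]]
wrist_force: [0.8, -0.6, 0.7]
opening: 0.0912
grip_force: 0.0
[[-0.    -0.967 -0.253  0.07 ]
 [ 1.     0.    -0.     0.001]
 [ 0.    -0.253  0.967 -0.162]
 [ 0.     0.     0.     1.   ]] 303.7205111459966 [-0.05881959  0.          0.          0.          0.        ]
[[297.6960871  137.60031764]
 [293.55513926 140.36397316]]
[[0.5294 0.2415 0.008 ]
 [0.4968 0.1739 0.008 ]
 [0.3738 0.2319 0.008 ]
 [0.4054 0.2992 0.008 ]] [0.45136756 0.23662296 0.008     ]
[ 0.6467 -0.1499  0.008 ]
[[ 0.472  -0.2518  0.008 ]
 [ 0.6254  0.1444  0.008 ]
 [ 0.4561  0.0146  0.008 ]] [[ 0.46922509 -0.24937613  0.073     ]]
```

View pics/w1.png

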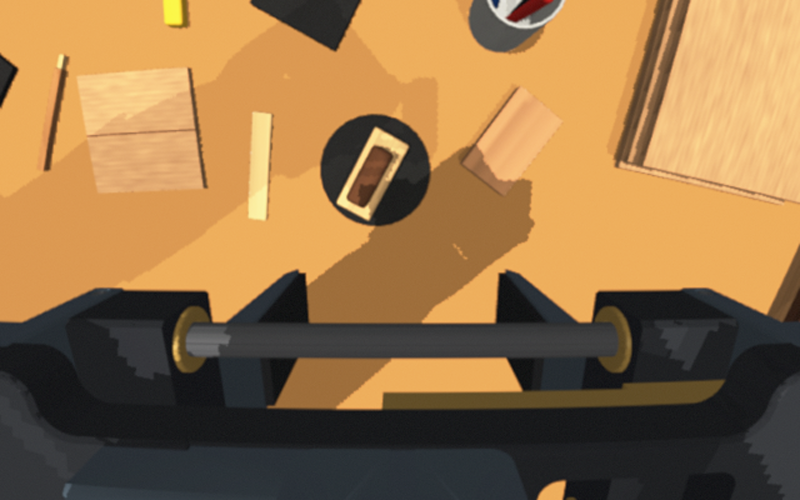

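The wrist view shows the big disc spanning x 321–430 and y 113–225. The stamp base corners are at (376,127), (408,141), (370,220), (337,207), with the handle centre near (377,170).

Run:
```python
from h import *
d=cam("wrist"); t=cam("top"); e=cam("scene")
w=lambda x,y:((x+.5)/1.25-.5,(y+.5)/1.25-.5)
c=lambda x,y:((x+.5)/2.5+149.5,(y+.5)/2.5+129.5)
s=lambda x,y:((x+.5)/2.5+139.5,(y+.5)/2.5+149.5)
print("disc",at(d,[w(375.5,169)],.008), tri([(d,w(375.5,169)),(t,c(615,257)),(e,s(219,96))]), at(e,[s(219,96)],.008))
Q=at(d,[w(376,127),w(408,141),w(370,220),w(337,207)],.033);print(Q.round(4),Q.mean(0)); v=Q[0]+Q[1]-Q[2]-Q[3]; print("ang",np.arctan2(v[1],v[0]))
T=at(t,[c(609,210),c(648,217),c(627,306),c(588,297)],.033);print(T.mean(0)); v=T[0]+T[1]-T[2]-T[3];print(np.arctan2(v[1],v[0]),np.linalg.norm(v)/2)
hd=[(d,w(377,170)),(t,c(624,257)),(e,s(219,41))]
print("handle tri",tri(hd),tri(hd[:2]),tri(hd[1:]),[at(k,[p],.073).round(4) for k,p in hd])
st=arm.get_state();print(st["ee_pos"],np.arctan2(st["tcp_rot"][1,0],st["tcp_rot"][0,0]))
```

```text
disc [[ 0.47502187 -0.25768971  0.008     ]] [ 0.47334722 -0.25537146  0.00113554] [[ 0.48285571 -0.25342919  0.008     ]]
[[ 0.5177 -0.2505  0.033 ]
 [ 0.5117 -0.2855  0.033 ]
 [ 0.4224 -0.2649  0.033 ]
 [ 0.4281 -0.2275  0.033 ]] [ 0.46999407 -0.25709668  0.033     ]
ang -0.23886570064117127
[ 0.47065281 -0.25058302  0.033     ]
-0.2468373242942367 0.09103555589795369
handle tri [ 0.47276563 -0.25489165  0.06589837] [ 0.47322664 -0.26017289  0.00980088] [ 0.46958831 -0.25112223  0.06655606] [array([[ 0.4781, -0.2629,  0.073 ]]), array([[ 0.4692, -0.2494,  0.073 ]]), array([[ 0.4806, -0.2491,  0.073 ]])]
[ 0.42959729 -0.29847199  0.27369859] 0.22894624045541798
```

```bash
echo '{"aperture":[0.091,0.091,0.091,0.091,0.091,0.091,0.091,0.091],"dx":[1.04,1.04,0,0,0,0,0,0],"dy":[-0.724,-0.724,0,0,0,0,0,0],"dz":[0,0,1,1,1,1,0,0],"wx":[0,0,0,0,0,0,0,0],"wy":[0,0,0,0,0,0,0,0],"wz":[0,0,0.118,0.118,0.118,0.118,0,0]}' | python3 drive.py
echo '{"aperture":[0.091,0.091],"dx":[0,0],"dy":[0,0],"dz":[0,0],"wx":[0,0],"wy":[0,0],"wz":[0,0]}' | python3 drive.py
python3 - <<'E'
from h import *
d=cam("wrist"); save(d,"w2",None,1.25)
E
```

```text
time: 2.28
ee_pos: [0.4716, -0.2513, 0.1733]
tcp_rot: [[0.971, -0.238, -0.002], [-0.238, -0.971, 0.001], [-0.002, -0.001, -1.0]]
wrist_force: [-0.0, 0.4, 0.5]
opening: 0.091
grip_force: 0.0
time: 2.45
ee_pos: [0.4732, -0.2516, 0.1756]
tcp_rot: [[0.971, -0.238, 0.002], [-0.238, -0.971, -0.001], [0.002, 0.001, -1.0]]
wrist_force: [-0.2, -0.1, 1.0]
opening: 0.0911
grip_force: 0.0
```

View pics/w2.png

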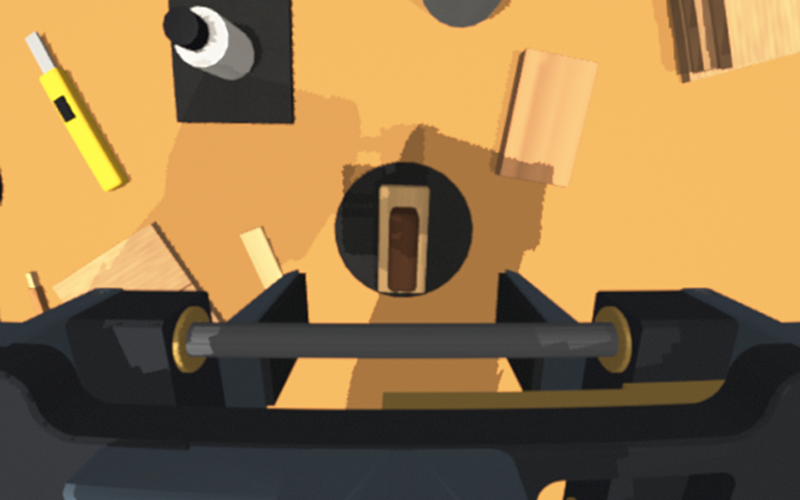

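The stamp's long axis runs vertically in the wrist view, with base corners at (379,185)–(430,293). That puts it centred at x≈404 between fingers centred at about 402, so it is aligned. Next: a quick height check, then descend and grip.

```bash
python3 - <<'E'
from h import *
d=cam("wrist");t=cam("top")
w=lambda x,y:((x+.5)/1.25-.5,(y+.5)/1.25-.5)
c=lambda x,y:((x+.5)/2.5+149.5,(y+.5)/2.5+129.5)
print("disc",at(d,[w(403.5,229.5)],.008),"base",at(d,[w(404.5,239)],.033),"heights", tri([(d,w(403.5,229.5)),(t,c(615,257))]),tri([(d,w(404,239)),(t,c(618,257))]),tri([(d,w(404,250)),(t,c(624,257))]))
E
echo '{"aperture":[0.091,0.091,0.091,0.091,0.091,0.091,0,0],"dx":[0,0,0,0,0,0,0,0],"dy":[0,0,0,0,0,0,0,0],"dz":[1.32,1.32,1.32,1.24,0,0,0,0],"wx":[0,0,0,0,0,0,0,0],"wy":[0,0,0,0,0,0,0,0],"wz":[0,0,0,0,0,0,0,0]}' | python3 drive.py
echo '{"aperture":[0,0,0,0,0,0],"dx":[0,0,0,0,0,0],"dy":[0,0,0,0,0,0],"dz":[0,0,0,0,0,0],"wx":[0,0,0,0,0,0],"wy":[0,0,0,0,0,0],"wz":[0,0,0,0,0,0]}' | python3 drive.py
```

```text
disc [[ 0.47695996 -0.25534097  0.008     ]] base [[ 0.4739082  -0.25531044  0.033     ]] heights [ 0.47307607 -0.25476734 -0.01082064] [ 0.47117084 -0.25366698  0.01805961] [ 0.46992465 -0.25344387  0.05199289]
time: 3.27
ee_pos: [0.4738, -0.2515, 0.0461]
tcp_rot: [[0.971, -0.24, 0.003], [-0.24, -0.971, -0.002], [0.003, 0.001, -1.0]]
wrist_force: [-0.7, -0.0, -0.7]
opening: 0.0807
grip_force: 0.0
time: 3.77
ee_pos: [0.4726, -0.2508, 0.044]
tcp_rot: [[0.971, -0.24, 0.0], [-0.24, -0.971, -0.0], [0.0, 0.0, -1.0]]
wrist_force: [0.7, -1.3, -0.5]
opening: 0.0405
grip_force: 0.0
```

Scaled: -0.02 m is -0.8.

```bash
echo '{"aperture":[0,0,0,0,0],"dx":[0,0,0,0,0],"dy":[0,0,0,0,0],"dz":[0,0,0,0,0],"wx":[0,0,0,0,0],"wy":[0,0,0,0,0],"wz":[0,0,0,0,0]}' | python3 drive.py
echo '{"aperture":[0,0,0,0,0,0],"dx":[0,0,0,0,0,0],"dy":[0,0,0,0,0,0],"dz":[-0.8,-0.8,-0.8,-0.8,0,0],"wx":[0,0,0,0,0,0],"wy":[0,0,0,0,0,0],"wz":[0,0,0,0,0,0]}' | python3 drive.py
python3 - <<'E'
from h import *
s=cam("scene"); save(s,"s2",(140,120,460,250),2.4)
E
```

```text
time: 4.18
ee_pos: [0.4725, -0.2508, 0.0439]
tcp_rot: [[0.971, -0.24, -0.0], [-0.24, -0.971, 0.0], [-0.0, -0.0, -1.0]]
wrist_force: [0.4, -0.0, -0.2]
opening: 0.0216
grip_force: 30.0
time: 4.68
ee_pos: [0.473, -0.251, 0.1245]
tcp_rot: [[0.971, -0.24, 0.002], [-0.24, -0.971, -0.001], [0.002, 0.0, -1.0]]
wrist_force: [0.6, 0.5, -1.0]
opening: 0.0219
grip_force: 30.0
```

View pics/s2.png

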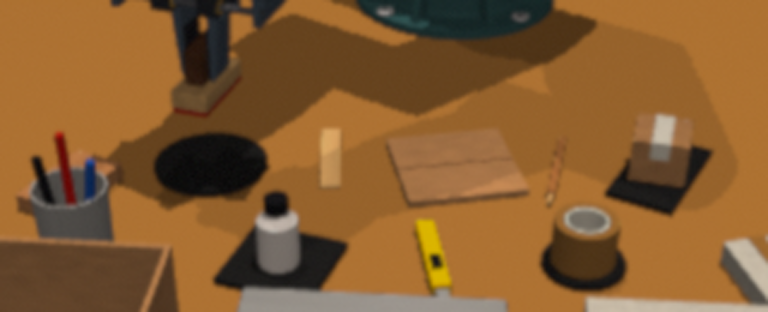

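The stamp is held clear and the big disc is now bare (centre about (211,164) in the scene crop). Next I'll park the stamp on the free sheet.

```bash
echo '{"aperture":[0,0,0,0,0,0,0,0],"dx":[-0.34,-0.34,-0.34,-0.34,-0.34,-0.34,-0.34,-0.34],"dy":[-1.28,-1.28,-1.28,-1.28,-1.28,-1.28,-1.28,-1.28],"dz":[0,0,0,0,0,0,0,0],"wx":[0,0,0,0,0,0,0,0],"wy":[0,0,0,0,0,0,0,0],"wz":[0,0,0,0,0,0,0,0]}' | python3 drive.py
echo '{"aperture":[0,0,0,0,0,0,0,0],"dx":[0,0,0,0,0,0,0,0],"dy":[0,0,0,0,0,0,0,0],"dz":[0,0,1,1,0.72,0.24,0.12,0],"wx":[0,0,0,0,0,0,0,0],"wy":[0,0,0,0,0,0,0,0],"wz":[0,0,0,0,0,0,0,0]}' | python3 drive.py
python3 - <<'E'
from h import *
d=cam("top")
m=(d["color"].max(2)<45).astype(np.uint8); 
n,l,st,c=cv2.connectedComponentsWithStats(m)
for i in range(1,n):
    if st[i,4]>150 and c[i,1]<290 and 125<c[i,1]:
        pts=np.argwhere(l==i)[:,::-1]; w=at(d,pts,.008)[:,:2]
        h=cv2.convexHull(np.float32(w)); (cx,cy),sz,a=cv2.minAreaRect(h)
        print(c[i].round(),st[i,4],np.round([cx,cy,*sz],4),round(a,1),np.round(cv2.minEnclosingCircle(h)[0],4))
E
```

```text
time: 5.4
ee_pos: [0.4668, 0.0156, 0.1227]
tcp_rot: [[0.971, -0.24, -0.002], [-0.24, -0.971, 0.0], [-0.002, 0.0, -1.0]]
wrist_force: [1.8, 0.2, -0.6]
opening: 0.0222
grip_force: 30.0
time: 6.07
ee_pos: [0.4677, 0.0135, 0.0466]
tcp_rot: [[0.971, -0.241, -0.001], [-0.241, -0.971, 0.0], [-0.001, 0.0, -1.0]]
wrist_force: [-0.7, -0.7, -2.2]
opening: 0.0215
grip_force: 30.0
[355. 167.] 984 [ 0.6466 -0.1487  0.0939  0.0943] 74.4 [ 0.6466 -0.1484]
[248. 179.] 174 [0.6126 0.1348 0.0467 0.0756] 38.9 [0.6227 0.1433]
[214. 225.] 440 [0.4757 0.2251 0.0699 0.0797] 65.5 [0.4753 0.2254]
[395. 232.] 1626 [ 0.4736 -0.2514  0.1128  0.116 ] 0.2 [ 0.4732 -0.2511]
[197. 258.] 330 [0.4108 0.258  0.0698 0.044 ] 64.7 [0.411  0.2579]
```

```bash
echo '{"aperture":[0,0,0.091,0.091,0.091,0.091,0.091,0.091],"dx":[0,0,0,0,0,0,0,0],"dy":[0,0,0,0,0,0,0,0],"dz":[0.08,0,0,0,0,0,0,0],"wx":[0,0,0,0,0,0,0,0],"wy":[0,0,0,0,0,0,0,0],"wz":[0,0,0,0,0,0,0,0]}' | python3 drive.py
echo '{"aperture":[0.091,0.091,0.091,0.091,0.091,0.091,0.091,0.091],"dx":[0,0,0,0,0,0.928,0.928,0.928],"dy":[0,0,0,0,0,-1.308,-1.308,-1.308],"dz":[-1.36,-1.36,-1.36,-1.36,-1.36,0,0,0],"wx":[0,0,0,0,0,0,0,0],"wy":[0,0,0,0,0,0,0,0],"wz":[0,0,0,0,0,0,0,0]}' | python3 drive.py
echo '{"aperture":[0.091,0.091,0.091,0.091,0.091,0.091],"dx":[0.928,0.928,0,0,0,0],"dy":[-1.308,-1.308,0,0,0,0],"dz":[0,0,0,0,0,0],"wx":[0,0,0,0,0,0],"wy":[0,0,0,0,0,0],"wz":[0,0,0,0,0,0]}' | python3 drive.py
python3 - <<'E'
from h import *
d=cam("wrist"); save(d,"w3",None,1.25); s=arm.get_state(); print(s["ee_pos"])
E
```

```text
time: 6.78
ee_pos: [0.468, 0.0141, 0.045]
tcp_rot: [[0.971, -0.24, 0.0], [-0.24, -0.971, 0.0], [0.0, -0.0, -1.0]]
wrist_force: [-0.3, 0.2, -0.8]
opening: 0.059
grip_force: 0.0
time: 7.45
ee_pos: [0.5604, 0.0937, 0.2164]
tcp_rot: [[0.971, -0.241, 0.003], [-0.241, -0.971, 0.0], [0.003, -0.001, -1.0]]
wrist_force: [0.3, -1.0, -0.3]
opening: 0.0909
grip_force: 0.0
time: 7.95
ee_pos: [0.6189, 0.1443, 0.2147]
tcp_rot: [[0.971, -0.24, -0.001], [-0.24, -0.971, -0.0], [-0.001, 0.0, -1.0]]
wrist_force: [-0.5, 0.2, 0.4]
opening: 0.0909
grip_force: 0.0
[0.61896958 0.14424869 0.21488153]
```

View pics/w3.png

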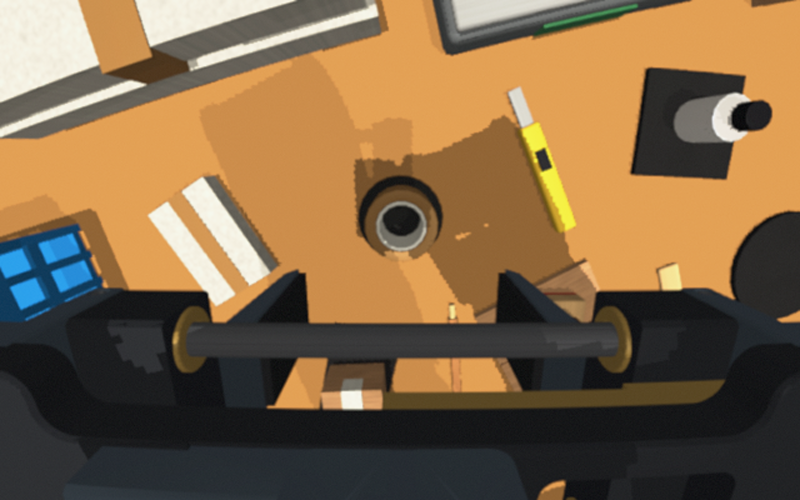

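The tape's hole is centred at (402,226) and the disc behind it spans x 358–443 with its top at y 175.

Run:
```python
from h import *
d=cam("wrist");t=cam("top");e=cam("scene")
w=lambda x,y:((x+.5)/1.25-.5,(y+.5)/1.25-.5)
c=lambda x,y:((x+.5)/2.5+149.5,(y+.5)/2.5+129.5)
s=lambda x,y:((x+.5)/2.4+139.5,(y+.5)/2.4+119.5)
o=[(d,w(402,226)),(t,c(226,98)),(e,s(587,220))]
print("tape top",tri(o),[at(k,[p],.056).round(4) for k,p in o])
print("disc",at(d,[w(400.5,217)],.008))
# top disc rim points fit
p=at(t,[c(272,110),c(247,146),c(233,148),c(263,82)],.008)[:,:2]
A=np.c_[2*p,np.ones(4)];print(np.linalg.lstsq(A,(p**2).sum(1),rcond=None)[0][:2], tri([(d,w(400.5,217)),(t,c(233,107))]))
st=arm.get_state();print(st["ee_pos"])
```

```text
tape top [0.62657399 0.14209764 0.05466701] [array([[0.6273, 0.1407, 0.056 ]]), array([[0.6259, 0.1431, 0.056 ]]), array([[0.6285, 0.142 , 0.056 ]])]
disc [[0.62739911 0.14213714 0.008     ]]
[0.62387882 0.14529465] [0.62641521 0.14357352 0.0053235 ]
[0.61937644 0.14442141 0.21521437]
```

```bash
echo '{"aperture":[0.091,0.091,0.091,0.091,0.091,0.091,0.091,0.091],"dx":[0.296,0,0,0,0,0,0,0],"dy":[0.024,0,0,0,0,0,0,0],"dz":[1.2,1.4,1.4,1.4,1.2,0.8,0,0],"wx":[0,0,0,0,0,0,0,0],"wy":[0,0,0,0,0,0,0,0],"wz":[0,0,0,0,0,0,0,0]}' | python3 drive.py
echo '{"aperture":[0,0,0,0,0,0,0],"dx":[0,0,0,0,0,0,0],"dy":[0,0,0,0,0,0,0],"dz":[0,0,0,0,0,0,0],"wx":[0,0,0,0,0,0,0],"wy":[0,0,0,0,0,0,0],"wz":[0,0,0,0,0,0,0]}' | python3 drive.py
```

```text
time: 8.82
ee_pos: [0.6263, 0.1423, 0.0297]
tcp_rot: [[0.971, -0.24, -0.002], [-0.24, -0.971, -0.0], [-0.001, 0.001, -1.0]]
wrist_force: [0.6, -0.7, 0.3]
opening: 0.091
grip_force: 0.0
time: 9.4
ee_pos: [0.6273, 0.1427, 0.031]
tcp_rot: [[0.971, -0.24, 0.001], [-0.24, -0.971, 0.0], [0.001, -0.0, -1.0]]
wrist_force: [-1.3, -0.8, 9.1]
opening: 0.0632
grip_force: 30.0
```

```bash
echo '{"aperture":[0,0,0,0,0,0,0,0],"dx":[0,0,0,0,0,0,-0.176,-0.176],"dy":[0,0,0,0,0,0,1.404,1.404],"dz":[0,-0.8,-1.2,-1.2,-1.2,-0.8,0,0],"wx":[0,0,0,0,0,0,0,0],"wy":[0,0,0,0,0,0,0,0],"wz":[0,0,0,0,0,0,0,0]}' | python3 drive.py
echo '{"aperture":[0,0,0,0,0,0,0],"dx":[-0.176,-0.176,-0.176,-0.176,-0.176,-0.176,-0.176],"dy":[1.404,1.404,1.404,1.404,1.404,1.404,1.404],"dz":[0,0,0,0,0,0,0],"wx":[0,0,0,0,0,0,0],"wy":[0,0,0,0,0,0,0],"wz":[0,0,0,0,0,0,0]}' | python3 drive.py
echo '{"aperture":[0,0,0,0,0,0,0],"dx":[-0.176,-0.176,-0.176,0,0,0,0],"dy":[1.404,1.404,1.404,0,0,0,0],"dz":[0,0,0,0,0,0,0],"wx":[0,0,0,0,0,0,0],"wy":[0,0,0,0,0,0,0],"wz":[0,0,0,0,0,0,0]}' | python3 drive.py
```

```text
time: 10.07
ee_pos: [0.6022, 0.0769, 0.1619]
tcp_rot: [[0.971, -0.238, 0.003], [-0.238, -0.971, 0.0], [0.003, -0.001, -1.0]]
wrist_force: [-0.3, -1.3, -0.8]
opening: 0.0633
grip_force: 30.0
time: 10.65
ee_pos: [0.5117, -0.156, 0.1603]
tcp_rot: [[0.971, -0.24, 0.0], [-0.24, -0.971, -0.0], [0.001, 0.0, -1.0]]
wrist_force: [0.3, 0.7, -1.6]
opening: 0.0634
grip_force: 30.0
time: 11.23
ee_pos: [0.4748, -0.2528, 0.16]
tcp_rot: [[0.971, -0.239, 0.0], [-0.239, -0.971, 0.0], [-0.0, -0.0, -1.0]]
wrist_force: [0.4, 0.4, -0.7]
opening: 0.0636
grip_force: 30.0
```

```bash
echo '{"aperture":[0,0,0,0,0,0,0,0],"dx":[0,0,0,0,0,0,0,0],"dy":[0,0,0,0,0,0,0,0],"dz":[1.2,1.2,1.2,0.88,0.4,0.16,0.12,0],"wx":[0,0,0,0,0,0,0,0],"wy":[0,0,0,0,0,0,0,0],"wz":[0,0,0,0,0,0,0,0]}' | python3 drive.py
echo '{"aperture":[0.091,0.091,0.091,0.091,0.091,0.091,0.091,0.091],"dx":[0,0,0,0,0,0,0,0],"dy":[0,0,0,0,0,0,0,0],"dz":[0,0,0,0,-1.2,-1.4,-1.4,-1.4],"wx":[0,0,0,0,0,0,0,0],"wy":[0,0,0,0,0,0,0,0],"wz":[0,0,0,0,0,0,0,0]}' | python3 drive.py
```

```text
time: 11.9
ee_pos: [0.4751, -0.2535, 0.0316]
tcp_rot: [[0.971, -0.239, 0.001], [-0.239, -0.971, -0.0], [0.001, 0.0, -1.0]]
wrist_force: [0.1, 0.4, -1.5]
opening: 0.0636
grip_force: 30.0
time: 12.57
ee_pos: [0.4742, -0.2535, 0.1676]
tcp_rot: [[0.971, -0.24, -0.0], [-0.24, -0.971, 0.0], [-0.0, -0.0, -1.0]]
wrist_force: [0.6, -0.3, 1.1]
opening: 0.0909
grip_force: 0.0
```

Scaled: -0.0234 m is -0.936, 0.0227 m is 0.908.

```bash
echo '{"aperture":[0.091,0.091,0.091,0.091,0.091,0.091,0.091,0.091],"dx":[0.908,0.908,0.908,0.908,0.908,0.908,0,0],"dy":[-0.936,-0.936,-0.936,-0.936,-0.936,-0.936,0,0],"dz":[-0.32,-0.32,-0.32,-0.32,-0.32,-0.32,0,0],"wx":[0,0,0,0,0,0,0,0],"wy":[0,0,0,0,0,0,0,0],"wz":[0,0,0,0,0,0,0,0]}' | python3 drive.py
echo '{"aperture":[0.091,0.091],"dx":[0,0],"dy":[0,0],"dz":[0,0],"wx":[0,0],"wy":[0,0],"wz":[0,0]}' | python3 drive.py
python3 - <<'E'
from h import *
d=cam("wrist"); save(d,"w4",None,1.25); np.save("w4pose.npy",d["pose"]); s=arm.get_state(); print(s["ee_pos"])
E
```

```text
time: 13.23
ee_pos: [0.6414, -0.1492, 0.2144]
tcp_rot: [[0.971, -0.238, 0.001], [-0.238, -0.971, -0.0], [0.001, 0.0, -1.0]]
wrist_force: [0.0, -0.2, 0.5]
opening: 0.0909
grip_force: 0.0
time: 13.4
ee_pos: [0.6394, -0.1504, 0.2135]
tcp_rot: [[0.971, -0.24, -0.001], [-0.24, -0.971, 0.0], [-0.001, 0.0, -1.0]]
wrist_force: [-0.6, -0.4, -0.0]
opening: 0.091
grip_force: 0.0
[ 0.63938933 -0.15051543  0.21358676]
```

View pics/w4.png

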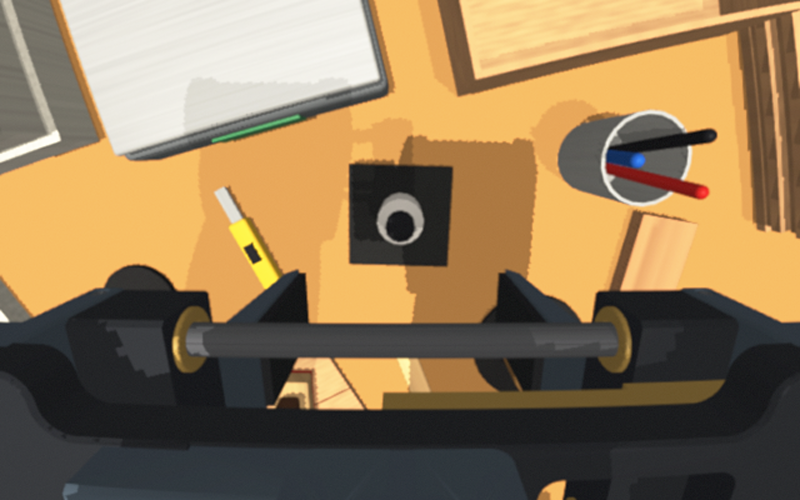

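The square's corners are at (349,164), (453,166), (448,266), (350,264). The bottle's cap is centred at (400,226) and its shoulder at (400,215).

Run:
```python
from h import *
d=cam("wrist");t=cam("top");e=cam("scene")
w=lambda x,y:((x+.5)/1.25-.5,(y+.5)/1.25-.5)
c=lambda x,y:((x+.5)/2.5+149.5,(y+.5)/2.5+129.5)
s=lambda x,y:((x+.5)/2.5+139.5,(y+.5)/2.5+149.5)
o=[(d,w(400,226)),(t,c(522,72)),(e,s(288,133))]
print("cap top",tri(o),[at(k,[p],.083).round(4) for k,p in o])
Q=at(d,[w(349,164),w(453,166),w(448,266),w(350,264)],.008);print(Q.round(4),Q.mean(0))
v=Q[0]+Q[1]-Q[2]-Q[3]; print("sq ang",np.arctan2(v[1],v[0]), np.linalg.norm(v)/2)
print(tri([(d,w(400,215)),(t,c(514.5,89)),(e,s(293,197))]))
print(arm.get_state()["ee_pos"])
```

```text
cap top [ 0.65078152 -0.15238063  0.07749677] [array([[ 0.6534, -0.1538,  0.083 ]]), array([[ 0.6484, -0.1504,  0.083 ]]), array([[ 0.6575, -0.1514,  0.083 ]])]
[[ 0.7091 -0.1175  0.008 ]
 [ 0.6836 -0.2129  0.008 ]
 [ 0.5877 -0.1872  0.008 ]
 [ 0.6136 -0.0914  0.008 ]] [ 0.64850961 -0.15224653  0.008     ]
sq ang -0.26394578706590455 0.09912074275642026
[ 0.64813105 -0.15115397  0.0039292 ]
[ 0.63981625 -0.15048361  0.21385075]
```

Scaled: 0.02 m is 0.8, 0.0112 m is 0.448.

```bash
echo '{"aperture":[0.091,0.091,0.091,0.091,0.091,0.091,0.05,0.05],"dx":[0.448,0,0,0,0,0,0,0],"dy":[-0.048,0,0,0,0,0,0,0],"dz":[0.8,1.36,1.4,1.4,1.4,1,0,0],"wx":[0,0,0,0,0,0,0,0],"wy":[0,0,0,0,0,0,0,0],"wz":[0,0,0,0,0,0,0,0]}' | python3 drive.py
echo '{"aperture":[0,0,0,0,0,0,0,0],"dx":[0,0,0,0,0,0,0,0],"dy":[0,0,0,0,0,0,0,0],"dz":[0,0,0,0,0,0,0,0],"wx":[0,0,0,0,0,0,0,0],"wy":[0,0,0,0,0,0,0,0],"wz":[0,0,0,0,0,0,0,0]}' | python3 drive.py
```

```text
time: 14.27
ee_pos: [0.6508, -0.1516, 0.0294]
tcp_rot: [[0.971, -0.24, -0.002], [-0.24, -0.971, 0.001], [-0.002, -0.0, -1.0]]
wrist_force: [0.5, -1.1, -0.5]
opening: 0.0805
grip_force: 0.0
time: 14.93
ee_pos: [0.6518, -0.1516, 0.0304]
tcp_rot: [[0.971, -0.24, 0.0], [-0.24, -0.971, -0.0], [0.0, 0.0, -1.0]]
wrist_force: [-1.2, 0.3, 6.3]
opening: 0.0399
grip_force: 30.0
```

Scaled: -0.035 m is -1.4, -0.0119 m is -0.476.

```bash
echo '{"aperture":[0,0,0,0,0,0,0],"dx":[0,0,0,-0.476,-0.476,-0.476,-0.476],"dy":[0,0,0,-1.4,-1.4,-1.4,-1.4],"dz":[-0.8,-1.2,-1.2,0,0,0,0],"wx":[0,0,0,0,0,0,0],"wy":[0,0,0,0,0,0,0],"wz":[0,0,0,0,0,0,0]}' | python3 drive.py
python3 - <<'E'
from h import *
d=cam("top"); print(arm.get_state()["ee_pos"])
m=(d["color"].max(2)<45).astype(np.uint8); 
n,l,st,c=cv2.connectedComponentsWithStats(m)
for i in range(1,n):
    if st[i,4]>150 and c[i,1]<290 and 125<c[i,1]:
        pts=np.argwhere(l==i)[:,::-1]; w=at(d,pts,.008)[:,:2]
        h=cv2.convexHull(np.float32(w)); (cx,cy),sz,a=cv2.minAreaRect(h)
        print(c[i].round(),st[i,4],np.round([cx,cy,*sz],4),round(a,1),np.round(cv2.minEnclosingCircle(h)[0],4))
E
echo '{"aperture":[0,0,0,0,0,0,0],"dx":[-0.476,-0.476,-0.476,-0.476,0,0,0],"dy":[-1.4,-1.4,-1.4,-1.4,0,0,0],"dz":[0,0,0,0,0,0,0],"wx":[0,0,0,0,0,0,0],"wy":[0,0,0,0,0,0,0],"wz":[0,0,0,0,0,0,0]}' | python3 drive.py
```

```text
time: 15.52
ee_pos: [0.6384, -0.0028, 0.1101]
tcp_rot: [[0.971, -0.24, 0.0], [-0.24, -0.971, 0.0], [0.0, -0.0, -1.0]]
wrist_force: [-0.2, -0.7, -1.0]
opening: 0.0395
grip_force: 30.0
[0.63762357 0.00234749 0.10981077]
[307. 257.] 5670 [0.4188 0.0518 0.3002 0.722 ] 89.5 [ 0.417  -0.0454]
[355. 165.] 1287 [ 0.6463 -0.1474  0.0952  0.0954] 74.5 [ 0.647  -0.1469]
[189. 276.] 1079 [0.2892 0.3118 0.0545 0.5014] 69.9 [0.2828 0.2945]
[393. 233.] 958 [ 0.4736 -0.2514  0.1128  0.116 ] 0.2 [ 0.4729 -0.2512]
time: 16.15
ee_pos: [0.6261, 0.1429, 0.1098]
tcp_rot: [[0.971, -0.239, -0.0], [-0.239, -0.971, -0.0], [-0.0, 0.0, -1.0]]
wrist_force: [-1.5, -0.6, 0.1]
opening: 0.0393
grip_force: 30.0
```

Scaled: 0.03 m is 1.2, 0.025 m is 1.

```bash
echo '{"aperture":[0,0,0,0,0,0,0],"dx":[0,0,0,0,0,0,0],"dy":[0,0,0,0,0,0,0],"dz":[1.2,1,0.56,0.24,0.12,0.08,0],"wx":[0,0,0,0,0,0,0],"wy":[0,0,0,0,0,0,0],"wz":[0,0,0,0,0,0,0]}' | python3 drive.py
echo '{"aperture":[0.08,0.08,0.08,0.08,0.091,0.091,0.091,0.091],"dx":[0,0,0,0,0,0,0,0],"dy":[0,0,0,0,0,0,0,0],"dz":[0,0,0,0,-0.8,-1.4,-1.4,-1.4],"wx":[0,0,0,0,0,0,0,0],"wy":[0,0,0,0,0,0,0,0],"wz":[0,0,0,0,0,0,0,0]}' | python3 drive.py
```

```text
time: 16.73
ee_pos: [0.627, 0.1429, 0.0309]
tcp_rot: [[0.971, -0.24, 0.001], [-0.24, -0.971, 0.0], [0.001, -0.0, -1.0]]
wrist_force: [0.0, 1.0, -0.1]
opening: 0.0395
grip_force: 30.0
time: 17.4
ee_pos: [0.6259, 0.1431, 0.1563]
tcp_rot: [[0.971, -0.24, -0.001], [-0.24, -0.971, -0.0], [-0.001, 0.0, -1.0]]
wrist_force: [0.6, -0.5, -0.1]
opening: 0.0889
grip_force: 0.0
```

Scaled: -0.0342 m is -1.368, -0.01 m is -0.4.

```bash
echo '{"aperture":[0.091,0.091,0.091,0.091,0.091,0.091,0.091,0.091],"dx":[-1.368,-1.368,-1.368,-1.368,-1.368,-1.368,0,0],"dy":[-0.224,-0.224,-0.224,-0.224,-0.224,-0.224,0,0],"dz":[-0.4,-0.4,-0.4,-0.4,-0.4,-0.4,0,0],"wx":[0,0,0,0,0,0,0,0],"wy":[0,0,0,0,0,0,0,0],"wz":[0,0,0,0,0,0,0,0]}' | python3 drive.py
echo '{"aperture":[0.091,0.091],"dx":[0,0],"dy":[0,0],"dz":[0,0],"wx":[0,0],"wy":[0,0],"wz":[0,0]}' | python3 drive.py
python3 - <<'E'
from h import *
d=cam("wrist"); save(d,"w5",None,1.25); s=arm.get_state(); print(s["ee_pos"])
E
```

```text
time: 18.07
ee_pos: [0.4344, 0.2257, 0.2159]
tcp_rot: [[0.971, -0.238, 0.002], [-0.238, -0.971, 0.001], [0.001, -0.001, -1.0]]
wrist_force: [0.7, 0.6, 0.6]
opening: 0.0912
grip_force: 0.0
time: 18.23
ee_pos: [0.4358, 0.2248, 0.2148]
tcp_rot: [[0.971, -0.24, 0.0], [-0.24, -0.971, -0.0], [0.0, 0.0, -1.0]]
wrist_force: [-0.2, 0.0, 0.4]
opening: 0.0912
grip_force: 0.0
[0.43582619 0.2246637  0.21467775]
```

View pics/w5.png

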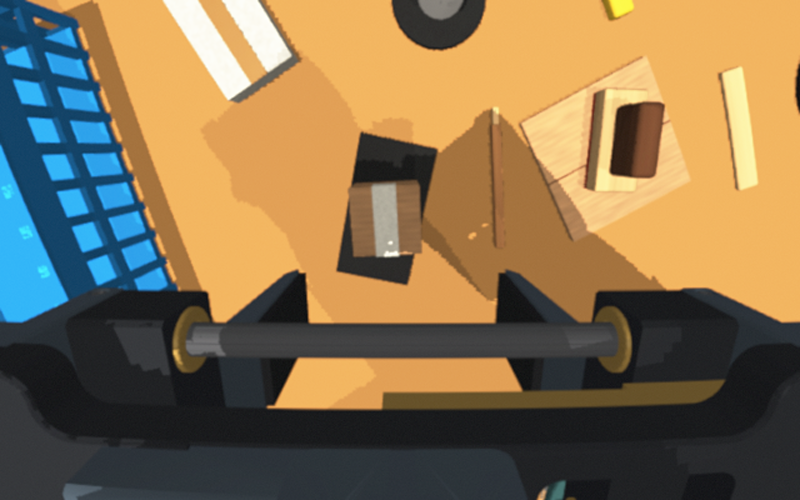

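The oblong's corners are at (361,132), (437,149), (407,285), (337,271). The carton's top corners are at (350,183), (419,181), (422,254), (354,257). The stamp stands upright on the sheet and the bottle's disc shows at the top.

Run:
```python
from h import *
d=cam("wrist");t=cam("top");e=cam("scene")
w=lambda x,y:((x+.5)/1.25-.5,(y+.5)/1.25-.5)
c=lambda x,y:((x+.5)/2.5+149.5,(y+.5)/2.5+129.5)
s=lambda x,y:((x+.5)/2.5+139.5,(y+.5)/2.5+149.5)
a=lambda Q:(Q.mean(0).round(4),np.arctan2(*(Q[0]+Q[1]-Q[2]-Q[3])[1::-1]).round(3),np.linalg.norm(Q[0]+Q[1]-Q[2]-Q[3])/2,np.linalg.norm(Q[0]+Q[3]-Q[2]-Q[1])/2)
print("rest",a(at(d,[w(361,132),w(437,149),w(407,285),w(337,271)],.008)), a(at(t,[c(137,198),c(201,230),c(141,350),c(77,318)],.008)))
C=[w(350,183),w(419,181),w(422,254),w(354,257)]
print("carton",a(at(d,C,.058)))
o=[(d,np.mean(C,0)),(t,c(127,271)),(e,s(691,66))]
print(tri(o),[at(k,[p],.058).round(4) for k,p in o])
print("rest z",tri([(d,np.mean([w(361,132),w(437,149),w(407,285),w(337,271)],0)),(t,c(139,274))]))
print(arm.get_state()["ee_pos"])
```

```text
rest (array([0.4526, 0.2361, 0.008 ]), np.float64(-0.446), np.float64(0.13869596323041802), np.float64(0.07304080322623713)) (array([0.4514, 0.2366, 0.008 ]), np.float64(-0.438), np.float64(0.13633896142722568), np.float64(0.07470488502107313))
carton (array([0.4532, 0.2327, 0.058 ]), np.float64(-0.206), np.float64(0.06340849792554121), np.float64(0.05840781662993646))
[0.45292016 0.2350695  0.05129473] [array([[0.4539, 0.2325, 0.058 ]]), array([[0.4526, 0.2355, 0.058 ]]), array([[0.4653, 0.2328, 0.058 ]])]
rest z [0.45280496 0.23680435 0.00163682]
[0.43555598 0.22461089 0.21454748]
```

Scaled: 0.034 m is 1.36, 0.0146 m is 0.584.

```bash
echo '{"aperture":[0.091,0.091,0.091,0.091,0.091,0.091,0.091,0.091],"dx":[0.584,0,0,0,0,0,0,0],"dy":[-0.532,0,0,0,0,0,0,0],"dz":[0.8,1.36,1.4,1.4,1.4,1,0,0],"wx":[0,0,0,0,0,0,0,0],"wy":[0,0,0,0,0,0,0,0],"wz":[0,-0.034,0,0,0,0,0,0]}' | python3 drive.py
echo '{"aperture":[0,0,0,0,0,0,0,0],"dx":[0,0,0,0,0,0,0,0],"dy":[0,0,0,0,0,0,0,0],"dz":[0,0,0,0,0,0,0,0],"wx":[0,0,0,0,0,0,0,0],"wy":[0,0,0,0,0,0,0,0],"wz":[0,0,0,0,0,0,0,0]}' | python3 drive.py
```

```text
time: 19.1
ee_pos: [0.4521, 0.2339, 0.0302]
tcp_rot: [[0.978, -0.207, -0.003], [-0.207, -0.978, -0.001], [-0.002, 0.002, -1.0]]
wrist_force: [1.2, -0.5, 0.8]
opening: 0.0911
grip_force: 0.0
time: 19.77
ee_pos: [0.453, 0.2346, 0.0318]
tcp_rot: [[0.978, -0.207, 0.001], [-0.207, -0.978, 0.0], [0.001, -0.001, -1.0]]
wrist_force: [-2.5, -1.7, 13.2]
opening: 0.0605
grip_force: 29.9
```

The manual's scale: shifts go in units of 25 mm. Converting my numbers, -0.03 m is -1.2, 0.0281 m is 1.124.

```bash
echo '{"aperture":[0,0,0,0,0,0,0,0],"dx":[0,0,0,0,0,0.9,0.9,0.9],"dy":[0,0,0,0,0,1.124,1.124,1.124],"dz":[-0.8,-1.2,-1.2,-1.2,0,0,0,0],"wx":[0,0,0,0,0,0,0,0],"wy":[0,0,0,0,0,0,0,0],"wz":[0,0,0,0,0,0,0,0]}' | python3 drive.py
echo '{"aperture":[0,0,0,0,0,0,0,0],"dx":[0.9,0.9,0.9,0.9,0.9,0.9,0.9,0.9],"dy":[1.124,1.124,1.124,1.124,1.124,1.124,1.124,1.124],"dz":[0,0,0,0,0,0,0,0],"wx":[0,0,0,0,0,0,0,0],"wy":[0,0,0,0,0,0,0,0],"wz":[0,0,0,0,0,0,0,0]}' | python3 drive.py
echo '{"aperture":[0,0,0,0,0],"dx":[0.9,0,0,0,0],"dy":[1.124,0,0,0,0],"dz":[0,0,0,0,0],"wx":[0,0,0,0,0],"wy":[0,0,0,0,0],"wz":[0,0.062,0,0,0]}' | python3 drive.py
```

```text
time: 20.43
ee_pos: [0.5012, 0.137, 0.1409]
tcp_rot: [[0.979, -0.205, 0.0], [-0.205, -0.979, 0.0], [0.0, -0.0, -1.0]]
wrist_force: [1.0, 0.7, -2.5]
opening: 0.0601
grip_force: 29.9
time: 21.1
ee_pos: [0.6309, -0.1209, 0.1403]
tcp_rot: [[0.978, -0.207, -0.001], [-0.207, -0.978, 0.0], [-0.001, -0.0, -1.0]]
wrist_force: [0.6, 0.7, -2.2]
opening: 0.0598
grip_force: 29.9
time: 21.52
ee_pos: [0.6462, -0.1504, 0.1404]
tcp_rot: [[0.964, -0.265, -0.001], [-0.265, -0.964, 0.0], [-0.001, -0.0, -1.0]]
wrist_force: [0.7, 0.4, -1.8]
opening: 0.0602
grip_force: 29.9
```

```bash
echo '{"aperture":[0,0,0,0,0,0,0,0],"dx":[0.04,0,0,0,0,0,0,0],"dy":[0,0,0,0,0,0,0,0],"dz":[1.2,1.2,1,0.56,0.24,0.12,0.08,0],"wx":[0,0,0,0,0,0,0,0],"wy":[0,0,0,0,0,0,0,0],"wz":[0,0,0,0,0,0,0,0]}' | python3 drive.py
echo '{"aperture":[0.091,0.091,0.091,0.091,0.091,0.091,0.091,0.091],"dx":[0,0,0,0,0,0,0,0],"dy":[0,0,0,0,0,0,0,0],"dz":[0,0,0,0,-1,-1.4,-1.4,-1.4],"wx":[0,0,0,0,0,0,0,0],"wy":[0,0,0,0,0,0,0,0],"wz":[0,0,0,0,0,0,0,0]}' | python3 drive.py
echo '{"aperture":[0.091],"dx":[0],"dy":[0],"dz":[0],"wx":[0],"wy":[0],"wz":[0]}' | python3 drive.py
```

```text
time: 22.18
ee_pos: [0.6487, -0.1516, 0.0323]
tcp_rot: [[0.964, -0.266, 0.001], [-0.266, -0.964, -0.0], [0.001, -0.0, -1.0]]
wrist_force: [0.3, 0.1, -1.7]
opening: 0.0599
grip_force: 29.9
time: 22.85
ee_pos: [0.6477, -0.1516, 0.1625]
tcp_rot: [[0.964, -0.267, -0.0], [-0.267, -0.964, 0.0], [-0.0, 0.0, -1.0]]
wrist_force: [0.7, -0.8, 0.4]
opening: 0.0914
grip_force: 0.0
time: 22.93
ee_pos: [0.6514, -0.1525, 0.1683]
tcp_rot: [[0.964, -0.267, 0.009], [-0.267, -0.964, -0.002], [0.009, -0.0, -1.0]]
wrist_force: [1.7, 0.5, 0.7]
opening: 0.0909
grip_force: 0.0
```

```bash
echo '{"aperture":[0.091,0.091,0.091,0.091,0.091,0.091,0.091,0.091],"dx":[-1.24,-1.24,-1.24,-1.24,-1.24,-1.24,-1.24,0],"dy":[-0.64,-0.64,-0.64,-0.64,-0.64,-0.64,-0.64,0],"dz":[0,0,0,0,0,0,0,0],"wx":[0,0,0,0,0,0,0,0],"wy":[0,0,0,0,0,0,0,0],"wz":[0,0,0,0,0,0,-0.029,0]}' | python3 drive.py
echo '{"aperture":[0.091,0.091],"dx":[0,0],"dy":[0,0],"dz":[0,0],"wx":[0,0],"wy":[0,0],"wz":[0,0]}' | python3 drive.py
```

```text
time: 23.6
ee_pos: [0.4643, 0.0167, 0.1603]
tcp_rot: [[0.972, -0.236, -0.002], [-0.236, -0.972, 0.0], [-0.002, 0.0, -1.0]]
wrist_force: [0.4, -0.2, 0.5]
opening: 0.091
grip_force: 0.0
time: 23.77
ee_pos: [0.4695, 0.0142, 0.1614]
tcp_rot: [[0.971, -0.239, 0.001], [-0.239, -0.971, -0.0], [0.001, -0.0, -1.0]]
wrist_force: [0.1, -0.1, -0.1]
opening: 0.0909
grip_force: 0.0
```

Scaled: 0.03 m is 1.2, 0.026 m is 1.04.

```bash
echo '{"aperture":[0.091,0.091,0.091,0.091,0,0,0,0],"dx":[-0.04,0,0,0,0,0,0,0],"dy":[0,0,0,0,0,0,0,0],"dz":[1.2,1.2,1.2,1.04,0,0,0,0],"wx":[0,0,0,0,0,0,0,0],"wy":[0,0,0,0,0,0,0,0],"wz":[0,0,0,0,0,0,0,0]}' | python3 drive.py
echo '{"aperture":[0,0,0,0,0,0,0],"dx":[0,0,0,0,0,0,0],"dy":[0,0,0,0,0,0,0],"dz":[0,0,0,0,0,0,0],"wx":[0,0,0,0,0,0,0],"wy":[0,0,0,0,0,0,0],"wz":[0,0,0,0,0,0,0]}' | python3 drive.py
```

```text
time: 24.43
ee_pos: [0.4692, 0.0143, 0.0465]
tcp_rot: [[0.971, -0.239, 0.003], [-0.239, -0.971, -0.0], [0.002, -0.001, -1.0]]
wrist_force: [-0.7, -0.2, -0.1]
opening: 0.0672
grip_force: 0.0
time: 25.02
ee_pos: [0.4677, 0.0145, 0.0449]
tcp_rot: [[0.971, -0.239, -0.0], [-0.239, -0.971, 0.0], [-0.0, 0.0, -1.0]]
wrist_force: [0.3, -0.8, -0.7]
opening: 0.0217
grip_force: 30.0
```

```bash
echo '{"aperture":[0,0,0,0,0,0,0,0],"dx":[0,0,0,0,-0.392,-0.392,-0.392,-0.392],"dy":[0,0,0,0,-1.208,-1.208,-1.208,-1.208],"dz":[0,-0.8,-1.2,-1.2,0,0,0,0],"wx":[0,0,0,0,0,0,0,0],"wy":[0,0,0,0,0,0,0,0],"wz":[0,0,0,0,0,0,0,0]}' | python3 drive.py
echo '{"aperture":[0,0,0,0,0,0,0,0],"dx":[-0.392,-0.392,-0.392,0,0,0,0,0],"dy":[-1.208,-1.208,-1.208,0,0,0,0,0],"dz":[0,0,0,0,0,0,0,0],"wx":[0,0,0,0,0,0,0,0],"wy":[0,0,0,0,0,0,0,0],"wz":[0,0,0,0.1015,0.1015,0,0,0]}' | python3 drive.py
```

```text
time: 25.68
ee_pos: [0.4582, 0.1424, 0.1251]
tcp_rot: [[0.971, -0.24, 0.0], [-0.24, -0.971, 0.0], [0.0, -0.0, -1.0]]
wrist_force: [1.4, -0.3, -0.5]
opening: 0.0217
grip_force: 30.0
time: 26.35
ee_pos: [0.4516, 0.2359, 0.1248]
tcp_rot: [[0.904, -0.427, -0.0], [-0.427, -0.904, -0.0], [-0.0, 0.0, -1.0]]
wrist_force: [-0.4, 0.2, -1.9]
opening: 0.0218
grip_force: 30.0
```

Scaled: 0.03 m is 1.2, 0.025 m is 1.

```bash
echo '{"aperture":[0,0,0,0,0,0,0],"dx":[0,0,0,0,0,0,0],"dy":[0,0,0,0,0,0,0],"dz":[1.2,1,0.6,0.24,0.16,0.04,0],"wx":[0,0,0,0,0,0,0],"wy":[0,0,0,0,0,0,0],"wz":[0,0,0,0,0,0,0]}' | python3 drive.py
echo '{"aperture":[0.091,0.091,0.091,0.091,0.091,0.091,0.091,0.091],"dx":[0,0,0,0,0,0,0,0],"dy":[0,0,0,0,0,0,0,0],"dz":[0,0,0,0,0,-1.2,-1.4,-1.4],"wx":[0,0,0,0,0,0,0,0],"wy":[0,0,0,0,0,0,0,0],"wz":[0,0,0,0,0,0,0,0]}' | python3 drive.py
echo '{"aperture":[0.091,0.091,0.091,0.091,0.091,0.091,0.091,0.091],"dx":[0.8,0.4,0,0,0,0,0,0],"dy":[1.2,1.4,1.4,1.4,1.4,0,0,0],"dz":[-0.8,-0.8,-0.8,-0.8,-0.8,0,0,0],"wx":[0,0,0,0,0,0,0,0],"wy":[0,0,0,0,0,0,0,0],"wz":[0,0,0,0,0,0,0,0]}' | python3 drive.py
python3 - <<'E'
from h import *
print(arm.get_state()["ee_pos"])
d=cam("wrist"); save(d,"w6",None,1.25); t=cam("top"); save(t,"top6",(150,130,470,280),2.5)
E
```

```text
time: 26.93
ee_pos: [0.452, 0.2361, 0.0446]
tcp_rot: [[0.903, -0.429, 0.0], [-0.429, -0.903, 0.0], [0.0, -0.0, -1.0]]
wrist_force: [-0.2, -0.2, -1.1]
opening: 0.0216
grip_force: 30.0
time: 27.6
ee_pos: [0.4509, 0.2358, 0.1446]
tcp_rot: [[0.903, -0.43, -0.002], [-0.43, -0.903, -0.001], [-0.001, 0.002, -1.0]]
wrist_force: [1.4, -0.0, 0.0]
opening: 0.0725
grip_force: 0.0
time: 28.27
ee_pos: [0.4059, 0.0699, 0.2439]
tcp_rot: [[0.903, -0.43, 0.001], [-0.43, -0.903, 0.0], [0.0, -0.0, -1.0]]
wrist_force: [0.9, -0.3, -0.3]
opening: 0.0908
grip_force: 0.0
[0.40586322 0.06994358 0.24387992]
```

View pics/top6.png

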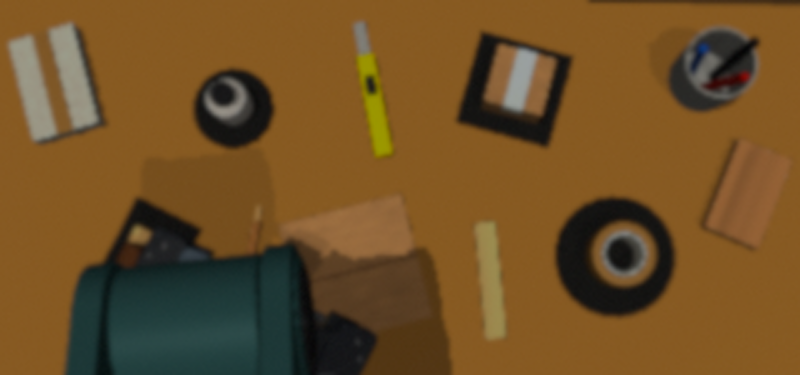

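View pics/w6.png

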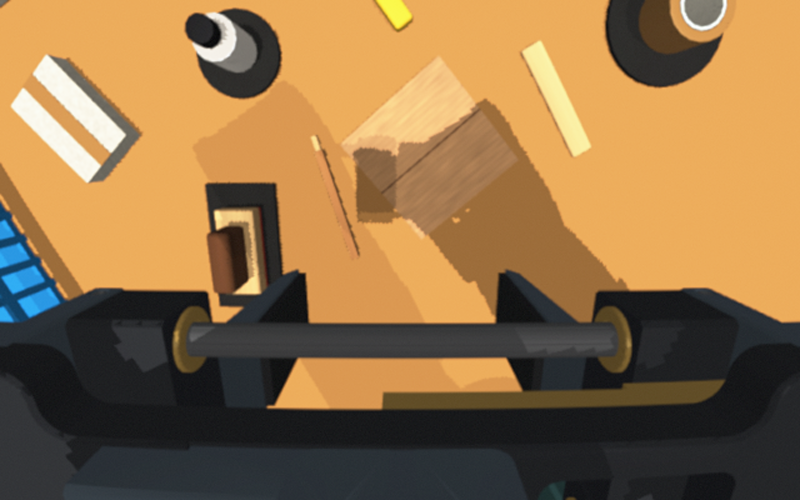

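All four tools are upright and on their own rests. In the top crop the cap is at (223,93) over a disc at (233.5,108.5), and the tape hole is at (624,253). The carton top has its corners at about (497,42), (557,55), (542,117), (484,103). In the wrist view the oblong runs from (206,184)/(276,183) down, with the stamp base top edge at (216,208)–(261,207). Now checking the offsets.

Run:
```python
from h import *
d=cam("wrist");t=cam("top")
w=lambda x,y:((x+.5)/1.25-.5,(y+.5)/1.25-.5)
c=lambda x,y:((x+.5)/2.5+149.5,(y+.5)/2.5+129.5)
print("small",at(t,[c(233.5,108.5)],.008),"bottle",at(t,[c(223,93)],.083))
print("big",at(t,[c(615.5,257)],.008),"tape",at(t,[c(624,253)],.056))
C=at(t,[c(497,42),c(557,55),c(542,117),c(484,103)],.058);print("carton",C.mean(0),np.arctan2(*(C[0]+C[1]-C[2]-C[3])[1::-1]))
S=at(t,[c(484,32),c(571,57),c(548,146),c(458,121)],.008);print("sq",S.mean(0),np.arctan2(*(S[0]+S[1]-S[2]-S[3])[1::-1]))
# stamp: project the expected outlines and draw
def rect(o,a,l,b,z): R=np.array([[np.cos(a),-np.sin(a)],[np.sin(a),np.cos(a)]]); return np.c_[np.array([[l,b],[l,-b],[-l,-b],[-l,b]])/2@R.T+o,[z]*4]
im=cv2.resize(d["color"],None,fx=3,fy=3)
for o,a,l,b,z,col in (((.452,.236),-.442,.14,.075,.008,(255,0,0)),((.452,.236),-.442,.09,.04,.033,(0,0,255))):
    cv2.polylines(im,[np.int32((proj(d,rect(o,a,l,b,z))+.5)*3)],True,col,1)
cv2.imwrite("pics/w7.png",im[400:780,380:800])
```

```text
small [[0.62384996 0.1438598  0.008     ]] bottle [[0.6257149  0.14109389 0.083     ]]
big [[ 0.47205002 -0.25228824  0.008     ]] tape [[ 0.47390135 -0.25247868  0.056     ]]
carton [ 0.64654022 -0.15058259  0.058     ] -0.22376779951912418
sq [ 0.64670657 -0.14985794  0.008     ] -0.2672907362666518
```

View pics/w7.png

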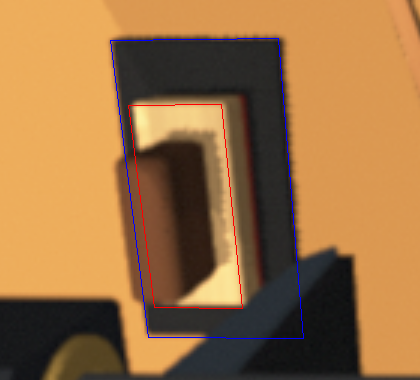

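The drawn oblong outline fits the rest exactly. The stamp base's far edge is at y≈98, against 104 for a perfectly centred base, so it is only a few millimetres off and in line. The other three are within about 4 mm, so I'm handing in.

```bash
python3 -c "
from cell import arm
print(arm.close_job())"
```

```text
the job is handed in; nothing more can be done
None
```

I handed the job in: tape, bottle, carton and stamp each stand upright on their own rests, 1–4 mm off centre and in line by my last camera check, and the marker cup was not touched; the hand-in returned no verdict.

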